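Seat and clamp the discharge tube

TASK

Slide the glass discharge tube gently along its two vee saddles, pushing it into the black socket until it is fully home and bottoms firmly on the seat inside. Then flip the cam lever over centre so that it snaps down and the cap clamps the tube in place. Do not force anything, and leave the other things on the bench alone.

Things in the scene. Friction and masses are not known exactly. Their poses are not given: they have to be found in the camera images.
- tube: Loose discharge tube, a plain cylinder 270 mm long, 30 mm in diameter, 0.35 to 0.55 kg: clear glass with an aluminium ferrule 40 mm long at the rear, 95 mm at the nose. Origin: middle of its axis; own y axis along it, towards the nose. It lies in two vee saddles, its axis 52 mm above the bench. Sliding it takes 2 to 6 N; it stays where it is left. More than 20 N into the socket breaks it.
- tube_nose (a point): Centre of the flat nose end of the tube, which goes into the socket; at the start it is 8 to 20 mm short of the socket's mouth.
- tube_rear (a point): Centre of the flat rear end of the tube. It overhangs the rear of the base plate by 13 to 25 mm at the start and nothing stands behind it, so the tube can be pushed there (or gripped from above between the saddles).
- mount: The tube mount, fixed to the bench: base plate 110 mm across (x), 12 mm thick, reaching from 150 mm behind to 165 mm ahead of the origin (y). Origin: on the bench below the tube's axis; own y axis along the tube from rear to socket, z up. Vee saddles 24 mm thick (y), 90 mm wide, 53 mm high, centred at y = -85 and +70 mm; the second carries the hinged cap and cam lever.
- socket: Black socket block, 60 mm wide, 50 mm deep (y), 88 mm high, with a 37 mm bore. The seat inside, a firm rubber ring (4 N per mm), cannot be seen: its face is anywhere from 16 to 26 mm behind the mouth. A light spring contact (under 1 N) stands 3 mm proud of it. The tube is home when it bears firmly on the ring; let go, it stays there. Origin: on the bench below the mouth; axes as the mount.
- socket_mouth (a point): Centre of the socket's mouth, on the tube's axis, 52 mm above the bench.
- cap: Aluminium cap bar 104 mm long (x), 22 mm wide, 10 mm thick, across the tube at the second saddle, with a sprung rubber pad below it. Hinged on the mount at x = -40 mm; a stiff lift spring holds it open (free end about 98 mm above the bench), the pad 1.3 mm clear of the tube. The closed lever holds it down with the pad bearing on the tube at 10 to 18 N. Origin: on the hinge.
- lever (a joint): Angle of the steel cam lever about its pin, rad. Starts open, at 0: nearly upright, leaning 0.18 rad towards the mount's -x. It grows as the lever swings to the mount's +x side and down; home is 1.75, the lever level along +x. It resists with up to 0.75 N m near 0.7, nothing at the centre (1.40), and past it snaps home by itself; let go before, it springs back.
- lever_tip (a point): End of the lever, on its centre line, 95 mm from the pin. The lever is a flat bar 8 mm thick (in the direction of swing) and 18 mm wide, the last 34 mm 22 mm wide. Pushing it near the tip takes up to about 10 N; more than 25 N on any part of the mount is too much.
- cam_pin (a point): The pin about which the lever turns, parallel to the tube (the mount's y axis), at mount x = 34 mm, y = 70 mm, 112.5 mm above the bench. The cam round it reaches 21 mm from it.
- goggles: Bystander: black laser goggles, 140 mm wide, 46 mm high. Origin: under the middle of the lenses.
- post: Bystander: steel post holder on a round foot of 60 mm, 100 mm high. Origin: under its centre.
- screwdriver: Bystander: screwdriver lying on the bench. Origin: below its middle.

How it is judged:
By the outcome, as a careful person would: the job done as asked, in the order asked, and still so for the second after the job is handed in, with the robot touching nothing.
It also fails if it takes over 59 s, if anything falls off the work surface, if the arm or the gripper's body presses on something with over 40 N, if the wrist force passes 120 N, or if a joint passes its speed limit or range.

ROBOT

A 6-joint arm with a two-finger parallel gripper is mounted at the origin on the work surface. World frame = base frame: x ahead of the robot, y to its left, z up, the work surface at z = 0. Lengths are in m, angles in rad, forces in N, time in s.
With the tool pointing down it reaches from about 0.35 to 0.85 m from the base axis. Payload 8.1 kg.
Tool frame: the origin (TCP) lies at the very end of the fingers, on their centre line; the grasp point (between the pads) lies 19 mm behind it (robot.hold_point_z is the distance from the TCP to the grasp point, in m); z points along the fingers, x is the direction in which the jaws open and shut, and the axes are right-handed (so a half turn about z gives the same grasp; the last joint's range is limited). The gripper opens to 93 mm and grips with 3 to 60 N. Pads are 15 mm wide; open, the fingers measure 128 mm over their backs; the gripper's body (75 mm by 188 mm) begins 65 mm behind the grasp point.
Start: joints at [1.078, 0.13, 1.488, -0, 1.523, -0.085], TCP at [0.238, 0.551, 0.181] pointing down, gripper open.
Joint ranges: [-2.96, 2.96], [-0.89, 2.26], [0.02, 2.5], [-1.34, 4.48], [0, 2.73], [-2.66, 2.66]. Speed limits (rad/s): [2.39, 2.39, 2.79, 3.14, 3.14, 3.14].

INTERFACE

Orientations are given as a unit quaternion [w, x, y, z].
In Python, from station import robot gives the robot as it stands. Calls block until the motion is done:
- robot.move_to(position, orientation): joint-space move of the TCP to a pose.
- robot.move_linear(position, ori=None, rate=0.15): straight line of the TCP; ori=None keeps the orientation; rate is the mean speed in m/s.
- robot.move_joints(angles): joint-space move.
- robot.command_gripper(opening, effort=None): opening from 0.0 (shut) to 1.0 (fully open); effort is the grip in N (None keeps the last); returns when the fingers have stopped.
- robot.pause(seconds).
- robot.solve_ik(position, orientation): joint angles nearest the present ones, or None.
- robot.sense(): the state.
- robot.camera(name): name is "scene" or "top"; returns a dict with "image" (480x640x3 uint8, blue, green, red), "intrinsics" (3x3 intrinsics, pixels), "R" (3x3) and "t" (3): a world point X has camera coordinates R X + t. Camera axes: x right, y down, z forward; pixel columns grow to the right and rows downward; lengths in m; the calibration is good to about 2 mm. A picture is of the moment at which its call begins. There is no depth.
A pose or a line that the arm cannot do raises robot.Unreachable and nothing moves.
- robot.finish_job(): hands the job in, once; it reports no verdict.
The state is a dict: "t": time; "q": joint angles; "dq": joint speeds; "joint_efforts": joint torques, N m; "eef_pos": TCP position; "tool_rot": TCP orientation; "force": force on the tool from outside, world axes, zero at the start; "moment": the same for the moment, N m; "opening": opening from 0.0 (shut) to 1.0 (fully open).
Only numpy, scipy, OpenCV 4.12 (cv2) and the standard library are available. Lean on these libraries where they do the work, as an engineer would, in place of code of your own. Each camera call takes 0.05 s, during which the arm holds its last target. There are 200 camera calls.

## Working session

There is one attempt and no reset: what is moved stays moved. The work goes in short steps, each a Python script; the robot and the scene stay as the last script left them, time stands still between calls to the robot, and variables do not carry over. Pictures are saved under pics/ and viewed, about 8 in all and at most 12, crops included, and the job is handed in when it is done.

```bash
mkdir -p pics; ls
python3 - <<'E'
from station import robot
import cv2,numpy as np
for n in("scene","top"):
    c=robot.camera(n);cv2.imwrite(f"pics/{n}0.png",c["image"]);np.savez(f"pics/{n}0.npz",**c)
    print(n,c["intrinsics"].tolist(),(-c["R"].T@c["t"]).round(3),c["R"].round(3).tolist())
s=robot.sense();print({k:s[k] for k in("t","force","tool_rot","opening","joint_efforts")})
E
```

```text
pics
scene [[540.420636398372, 0.0, 324.37812658454004], [0.0, 540.420636398372, 242.43867643045343], [0.0, 0.0, 1.0]] [0.97  0.765 1.061] [[-0.867, 0.498, -0.0], [0.358, 0.623, -0.695], [-0.346, -0.603, -0.719]]
top [[596.1928243151483, 0.0, 320.4394308154235], [0.0, 596.1928243151483, 231.78822449135694], [0.0, 0.0, 1.0]] [0.303 0.005 1.466] [[-0.011, -1.0, -0.005], [-0.985, 0.012, -0.171], [0.171, 0.003, -0.985]]
{'t': 0.1, 'force': array([-0.42106136, -1.03422989, -0.09484484]), 'tool_rot': array([ 3.88632108e-04,  8.35637021e-01,  5.49281410e-01, -7.42135913e-04]), 'opening': 1.001018357817222, 'joint_efforts': array([-1.03593633e-03, -5.61346042e+01, -4.93092084e+01,  7.69637665e-02,
        2.92845396e-02, -1.35118639e-04])}
```

View pics/scene0.png

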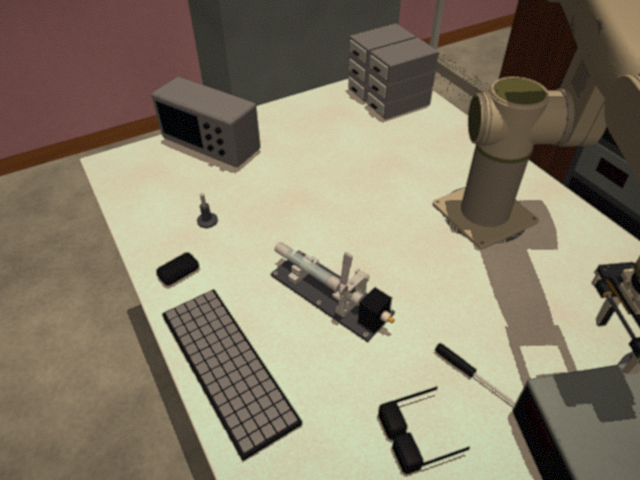

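View pics/top0.png

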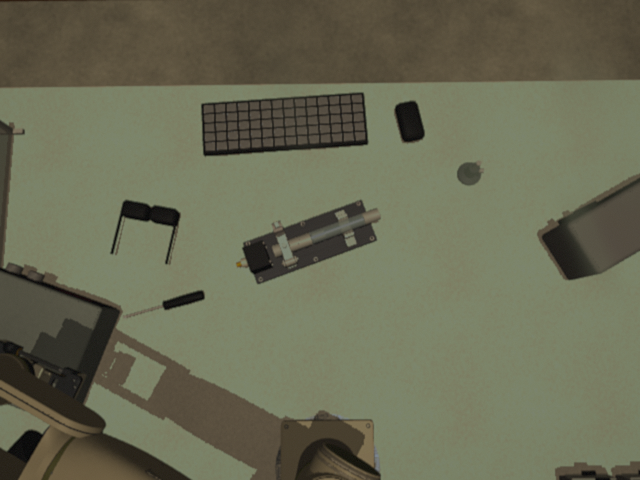

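The scene view shows the mount at about (335,297) and the tube running from (280,247) to (365,300). In the top view the base plate spans (237–378, 200–283), with the rear at right (375,215) and the socket at left (258,256). I'll enlarge both.

Run:
```python
import cv2
a=cv2.imread("pics/top0.png")[190:295,228:388];b=cv2.imread("pics/scene0.png")[232:347,262:402]
cv2.imwrite("pics/topc.png",cv2.resize(a,None,fx=5,fy=5,interpolation=cv2.INTER_CUBIC))
cv2.imwrite("pics/scenec.png",cv2.resize(b,None,fx=5,fy=5,interpolation=cv2.INTER_CUBIC))
```

```text
(no output)
```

View pics/topc.png

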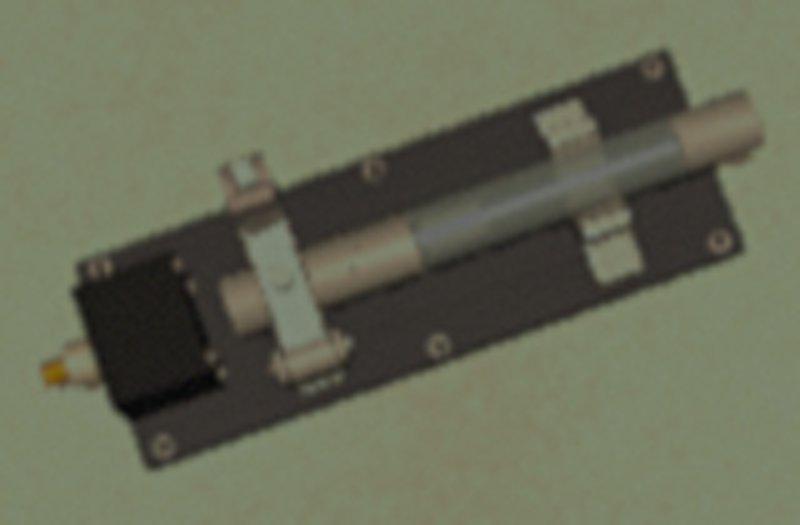

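View pics/scenec.png

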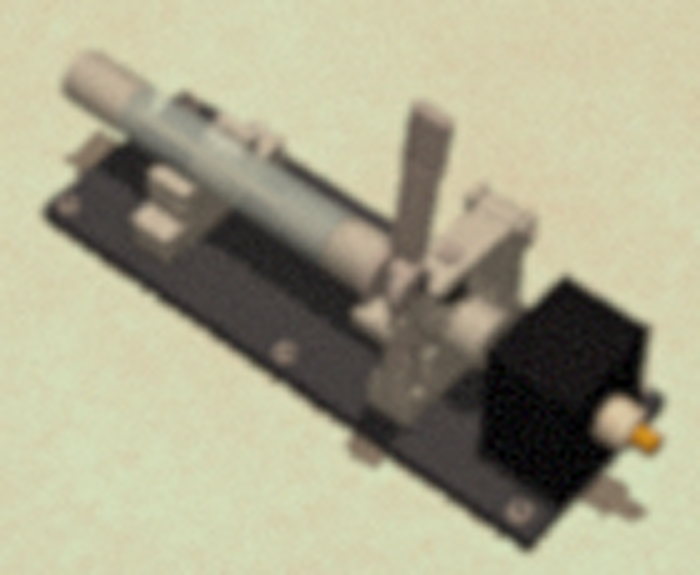

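Top crop: the plate corners are at full-image pixels (361,200), (376.6,240), (258,283.6) and (243.6,243). The tube rear edge is near (380,215), and the lever is on the far (+x mount) side. Scene crop: the +x plate corners are at (271,274.6) and (368,342), and the lever tip is at about (348.6,253). Next I'll fit the pose.

```bash
cat > h.py <<'E'
import numpy as np
from scipy.optimize import least_squares
def proj(c,X):
    p=c["R"]@X+c["t"];p=c["intrinsics"]@p;return p[:2]/p[2]
def M(p,X):  # mount->world
    c,s=np.cos(p[2]),np.sin(p[2]);return np.array([p[0]+c*X[0]-s*X[1],p[1]+s*X[0]+c*X[1],X[2]])
E
python3 - <<'E'
from h import *
T=dict(np.load("pics/top0.npz"));S=dict(np.load("pics/scene0.npz"))
tc=lambda u,v:(228+u/5,190+v/5); sc=lambda u,v:(262+u/5,232+v/5)
th=.18;L=.095;tip=[.034-L*np.sin(th),.07,.1125+L*np.cos(th)]
O=[(T,(.055,-.15,.012),tc(665,50)),(T,(-.055,-.15,.012),tc(743,250)),(T,(-.055,.165,.012),tc(150,468)),(T,(.055,.165,.012),tc(78,265)),
(S,(.055,-.15,.012),sc(47,210)),(S,(.055,.165,.012),sc(530,545)),(S,tip,sc(432,105))]
for sel in (O,O[:4],O[4:]):
    f=lambda p:np.concatenate([proj(c,M(p,X))-np.array(u) for c,X,u in sel])
    r=least_squares(f,[.5,.05,.3],loss="soft_l1");print(r.x.round(4),f(r.x).round(1))
    if sel is O:p=r.x
np.save("p.npy",p)
print("tip",proj(T,M(p,tip)),"hinge",M(p,[-.04,.07,.085]),"pin",M(p,[.034,.07,.1125]))
# tube ends: top line z=.067, rear & nose edge
for c,u,n in((T,tc(757,95+22),"rear top"),(S,sc(82,52),"rear sc"),(T,tc(228,300),"nose top")):
    g=lambda y:proj(c,M(p,[0,y,.067]));ys=np.linspace(-.2,.2,4001)
    e=[np.linalg.norm(g(y)-np.array(u)) for y in ys];i=np.argmin(e);print(n,ys[i].round(4),e[i].round(2))
print("rear",M(p,[0,-.17,.052]),np.hypot(*M(p,[0,-.17,.052])[:2]),np.degrees(p[2]))
E
```

```text
[0.5346 0.0293 0.3417] [ 0.  -0.8  0.3  0.  -1.6  0.6 -1.8 -0.6 -1.2 -2.2 -0.  -1.9  0.5 -0.1]
[0.5341 0.0274 0.3448] [ 0.7 -0.7  1.1  0.  -0.7  1.  -1.  -0.2]
[0.5363 0.0332 0.3379] [-1.  -1.1  0.1 -0.2  0.6  1.4]
tip [277.20039087 229.78629206] hinge [0.47348549 0.08186907 0.085     ] pin [0.54320801 0.10666364 0.1125    ]
rear top -0.1712 1.37
rear sc -0.1682 0.57
nose top 0.096 0.39
rear [ 0.59158814 -0.13085555  0.052     ] 0.6058875318206383 19.57628833153488
```

The pose fit is consistent to about 3 mm. It gives the tube rear at mount y ≈ -0.169 and the nose at ≈ 0.10. Now I'll move behind the tube with the fingers shut.

```bash
cat >> h.py <<'E'
from scipy.spatial.transform import Rotation
P=np.load("p.npy")
def quat(yaw): # tool down, jaw axis at mount angle yaw
    c,s=np.cos(P[2]+yaw),np.sin(P[2]+yaw)
    return Rotation.from_matrix(np.array([[c,s,0],[s,-c,0],[0,0,-1]])).as_quat(scalar_first=True)
def fm(robot): # force in mount axes
    f=robot.sense()["force"];c,s=np.cos(P[2]),np.sin(P[2]);return np.array([c*f[0]+s*f[1],-s*f[0]+c*f[1],f[2]])
E
python3 - <<'E'
from h import *
from station import robot
for yaw in(0,np.pi,np.pi/2,-np.pi/2):
    print(yaw,[None if (q:=robot.solve_ik(M(P,X),quat(yaw))) is None else q.round(2).tolist() for X in([0,-.21,.2],[.03,.07,.2])])
robot.command_gripper(0,40)
s=robot.sense();p=np.array(s["eef_pos"]);p[2]=.33
robot.move_linear(p,rate=.3)
q0=[quat(a) for a in(0,np.pi)]
best=min([(abs(robot.solve_ik(M(P,[0,-.21,.25]),q)[5]),i) for i,q in enumerate(q0)])[1];print("yaw idx",best)
robot.move_to(M(P,[0,-.21,.25]),q0[best]);np.save("qpush.npy",q0[best])
robot.move_linear(M(P,[0,-.21,.035]),rate=.15)
robot.pause(.2);s=robot.sense();print(s["t"],s["eef_pos"],s["opening"],fm(robot))
E
```

```text
0 [[-0.35, 0.2, 1.38, -0.0, 1.56, -0.69], [0.1, -0.01, 1.6, -0.0, 1.55, -0.24]]
3.141592653589793 [[-0.35, 0.2, 1.38, -0.0, 1.56, 2.45], None]
1.5707963267948966 [[-0.35, 0.2, 1.38, -0.0, 1.56, -2.27], [0.1, -0.01, 1.6, -0.0, 1.55, -1.81]]
-1.5707963267948966 [[-0.35, 0.2, 1.38, -0.0, 1.56, 0.88], [0.1, -0.01, 1.6, -0.0, 1.55, 1.33]]
yaw idx 0
6.8333 [ 0.60551171 -0.1687332   0.03578211] 0.005468730327933937 [0.52121283 0.40180415 0.86097447]
```

```bash
cat >> h.py <<'E'
def favg(robot,n=4):
    v=[]
    for _ in range(n): robot.pause(.02);v.append(fm(robot))
    return np.mean(v,0)
E
python3 - <<'E'
from h import *
from station import robot
robot.move_linear(M(P,[0,-.19,.035]),rate=.1)
b=favg(robot,6);t0=robot.sense()["t"];print("bias",b.round(2))
y=-.19;log=[]
while y<-.155:
    y+=.002;robot.move_linear(M(P,[0,y,.035]),rate=.04)
    f=favg(robot,3)-b;log.append((round(y*1e3,1),*f.round(1)))
    if f[1]<-8: break
for l in log:print(*l)
print(robot.sense()["t"]-t0)
E
```

```text
bias [ 0.02  0.06 -0.34]
-188.0 -0.2 -0.3 0.9
-186.0 0.3 0.1 0.2
-184.0 0.3 -0.3 0.4
-182.0 -0.3 -0.1 0.3
-180.0 0.4 -0.4 0.8
-178.0 0.4 -0.1 0.7
-176.0 0.0 0.1 0.7
-174.0 -0.2 0.0 0.4
-172.0 -0.2 -0.0 0.2
-170.0 0.2 0.0 0.8
-168.0 -0.4 0.4 0.5
-166.0 0.1 -0.3 0.3
-164.0 -0.1 -0.1 0.5
-162.0 -0.2 -0.2 0.5
-160.0 -0.3 0.1 0.4
-158.0 0.2 -0.3 0.6
-156.0 0.1 -0.2 0.1
-154.0 -0.4 -0.1 0.7
5.3999999999999995
```

Run:
```python
from station import robot
from h import *
import cv2
ims=[]
for n,X in(("top",[0,-.02,.05]),("scene",[0,-.02,.05])):
    c=robot.camera(n);np.savez(f"pics/{n}1.npz",**c);u=proj(c,M(P,X)).astype(int)
    a=c["image"][u[1]-75:u[1]+75,u[0]-95:u[0]+95];print(n,u-[95,75]);ims.append(cv2.resize(a,None,fx=4,fy=4,interpolation=cv2.INTER_CUBIC)[:, :760])
    cv2.imwrite(f"pics/{n}1.png",ims[-1])
print(robot.sense()["t"],robot.sense()["eef_pos"],M(P,[0,-.154,.035]))
```

```text
top [224 159]
scene [227 199]
12.7833 [ 0.58625335 -0.11579778  0.03502459] [ 0.58622715 -0.11578041  0.035     ]
```

View pics/scene1.png

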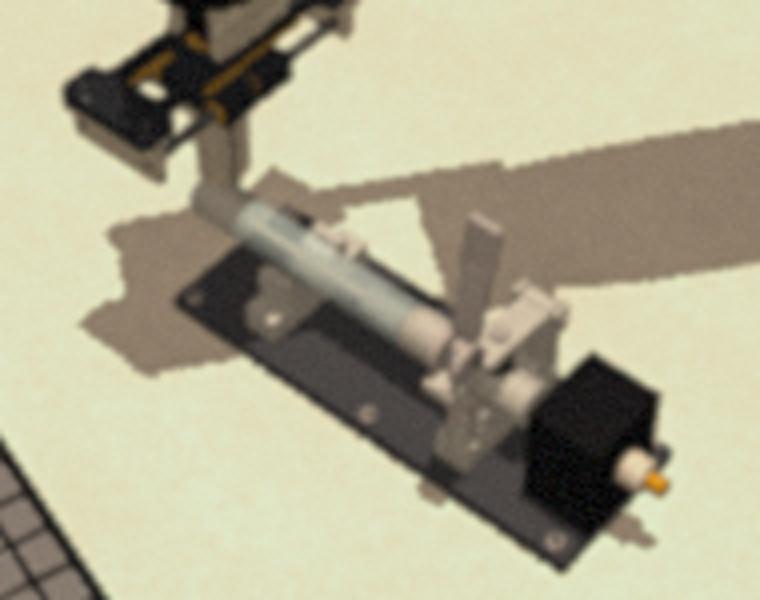

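The tube has slid with the finger behind its rear at (205,190), and the nose is entering the socket at about (540,400). The friction does not show once the motion stops. I'll carry on in 1 mm guarded steps.

Run:
```python
from h import *
from station import robot
b=np.array([0,-.1,.2]);t0=robot.sense()["t"]
y=-.154;log=[]
while y<-.122:
    y+=.001;robot.move_linear(M(P,[0,y,.035]),rate=.03)
    f0=fm(robot)-b;f=favg(robot,3)-b;log.append((round(y*1e3,1),f0[1].round(1),*f.round(1)))
    if f[1]<-6 or f0[1]<-9: break
for l in log:print(*l)
print(robot.sense()["t"]-t0,robot.sense()["t"])
```

```text
-153.0 0.1 -0.2 0.1 -0.4
-152.0 -0.1 0.0 0.5 0.2
-151.0 0.1 0.1 0.2 -0.1
-150.0 0.1 -0.5 0.2 -0.3
-149.0 0.6 0.2 0.6 -0.6
-148.0 0.2 -0.1 0.1 -0.4
-147.0 -0.2 0.0 0.3 0.2
-146.0 0.0 0.8 0.4 -0.4
-145.0 0.3 -0.7 -0.1 -0.3
-144.0 -0.5 -0.2 -0.3 -0.3
-143.0 0.8 0.3 0.1 -0.4
-142.0 -0.0 0.3 -0.0 -0.3
-141.0 0.4 0.3 0.4 -0.4
-140.0 -0.7 -0.3 0.1 0.1
-139.0 -0.5 0.4 0.2 -0.1
-138.0 -0.0 -0.3 0.2 -0.1
-137.0 0.6 0.0 -0.2 -0.2
-136.0 0.5 0.1 0.3 -0.2
-135.0 -0.4 0.1 -0.0 -0.5
-134.0 -0.5 -0.0 -0.0 0.2
-133.0 -0.6 0.4 -0.3 -0.6
-132.0 -0.7 0.3 0.1 -0.4
-131.0 -0.3 0.3 0.3 -0.0
-130.0 -0.8 0.0 0.2 -0.7
-129.0 -1.0 -0.6 0.3 -0.1
-128.0 -0.4 0.4 0.7 -0.5
-127.0 1.4 -0.1 0.4 -0.4
-126.0 -0.3 0.3 0.1 -0.3
-125.0 -0.1 -0.2 -0.1 -0.2
-124.0 -0.7 0.5 0.1 -0.1
-123.0 0.2 -0.0 -0.1 -0.4
-122.0 0.8 0.5 -0.1 -0.7
9.599999999999998 22.3833
```

Run:
```python
from station import robot
from h import *
import cv2
out=[]
for n in("scene","top"):
    c=robot.camera(n);np.savez(f"pics/{n}2.npz",**c);u=proj(c,M(P,[0,-.02,.05])).astype(int)
    a=c["image"][u[1]-60:u[1]+60,u[0]-80:u[0]+80];print(n,u-[80,60]);out.append(cv2.resize(a,None,fx=5,fy=5,interpolation=cv2.INTER_CUBIC)[:300 if 0 else 600])
cv2.imwrite("pics/s2.png",out[0]);cv2.imwrite("pics/t2.png",out[1])
```

```text
scene [242 214]
top [239 174]
```

View pics/s2.png

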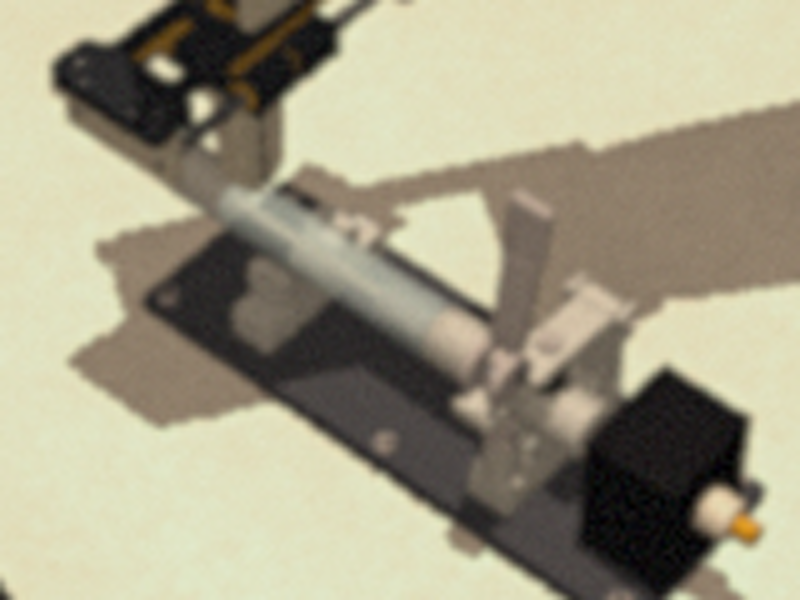

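View pics/t2.png

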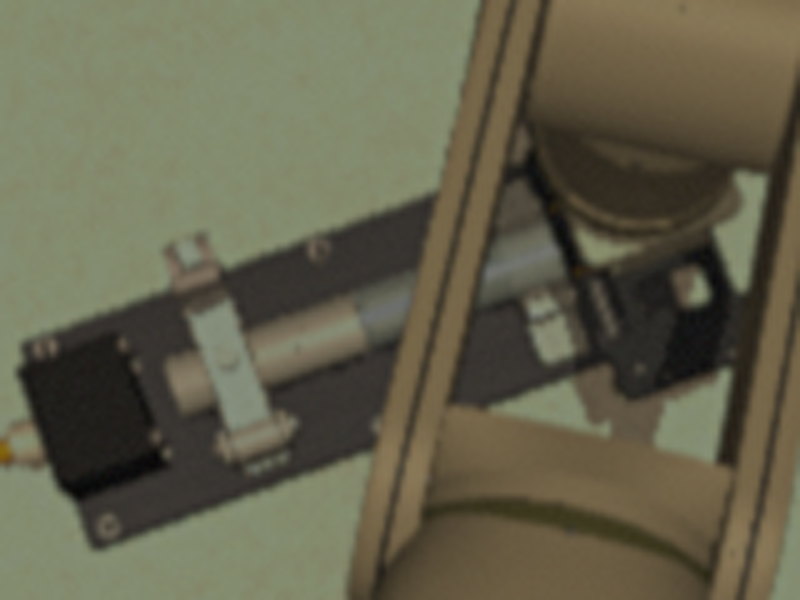

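The tube has not moved: the nose is still at full-image px (274,251). The finger, at crop (245,140), is beside or past the rear of the tube without touching it. I'll check where the TCP and finger should project.

Run:
```python
from station import robot
from h import *
import cv2
s=robot.sense();print(s["t"],s["eef_pos"],s["tool_rot"],s["opening"],s["q"].round(3))
e=np.array(s["eef_pos"]);R=Rotation.from_quat(s["tool_rot"],scalar_first=True).as_matrix();print(R.round(3))
for n,o in(("scene",(242,214)),("top",(239,174))):
    c=dict(np.load(f"pics/{n}2.npz"));k=lambda X:((proj(c,X)-o)*5).round()
    print(n,"tcp",k(e),"tcp+50mm up",k(e+[0,0,.05]),"+80",k(e+[0,0,.08]),"rear",k(M(P,[0,-.169,.052])),"nose",k(M(P,[0,.101,.052])),"tube top at tcp",k(M(P,[0,-.122,.067])))
    a=c["image"].copy()
    print("body ends",k(e-R[:,2]*.084+R[:,0]*.094),k(e-R[:,2]*.084-R[:,0]*.094), "finger open",k(e+R[:,0]*.055),k(e-R[:,0]*.055))
```

```text
22.4833 [ 0.57552834 -0.08561724  0.03500751] [5.44322750e-06 9.85437158e-01 1.70040018e-01 1.79740893e-05] 0.006748270906613861 [-0.236  0.198  1.688  0.     1.255 -0.578]
[[ 0.942  0.335  0.   ]
 [ 0.335 -0.942 -0.   ]
 [ 0.     0.    -1.   ]]
scene tcp [252. 225.] tcp+50mm up [248. 158.] +80 [245. 116.] rear [184. 159.] nose [598. 428.] tube top at tcp [250. 182.]
body ends [109. 217.] [371.  10.] finger open [178. 287.] [324. 166.]
top tcp [600. 238.] tcp+50mm up [606. 218.] +80 [610. 206.] rear [692. 198.] nose [166. 390.] tube top at tcp [604. 226.]
body ends [538.  18.] [684. 394.] finger open [560. 135.] [640. 342.]
```

Run:
```python
from station import robot
from h import *
import cv2
robot.move_linear(M(P,[0,-.205,.035]),rate=.15)
s=robot.sense();e=np.array(s["eef_pos"]);print(s["t"],e)
c=robot.camera("scene");np.savez("pics/scene3.npz",**c);o=proj(c,e).astype(int)-[50,75]
a=cv2.resize(c["image"][o[1]:o[1]+120,o[0]:o[0]+130],None,fx=5,fy=5,interpolation=cv2.INTER_CUBIC)
for z in(0,.02,.04,.06,.08):
    u=((proj(c,e+[0,0,z])-o)*5).astype(int);cv2.circle(a,tuple(map(int,u)),3,(0,0,255),-1);print(z,u)
cv2.imwrite("pics/s3.png",a)
```

```text
23.1833 [ 0.60295148 -0.1634963   0.0346395 ]
0 [252 379]
0.02 [249 353]
0.04 [247 326]
0.06 [244 298]
0.08 [241 270]
```

View pics/s3.png

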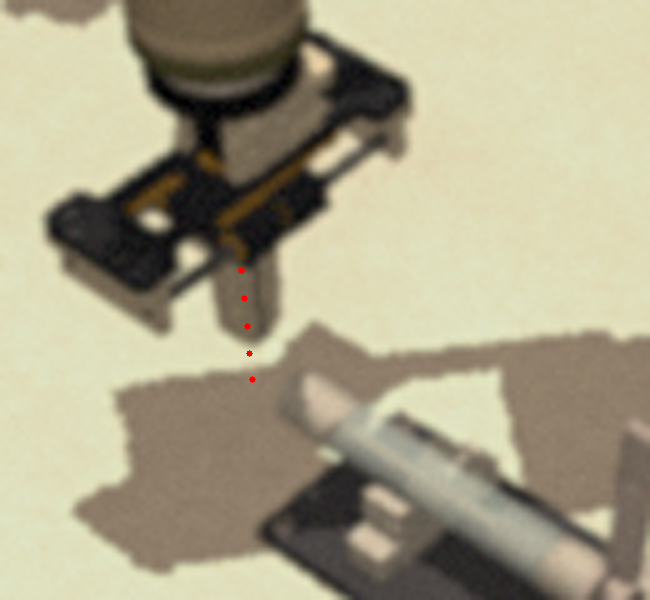

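The finger tip shows at about (250,338), some 30–45 mm higher than the reported TCP at (252,379). So the fingers passed over the tube untouched, and nothing was disturbed. I'll correct for this height offset: lower behind the tube under force guard, then push.

Run:
```python
from h import *
from station import robot
c=dict(np.load("pics/scene3.npz"));e=np.array([0.60295148,-0.1634963,0.0346395]);o=proj(c,e).astype(int)-[50,75]
R=M(np.array([0,0,P[2]]),[1,0,0]),M(np.array([0,0,P[2]]),[0,1,0])
for dz in(.03,.04,.05): print(dz,[((proj(c,e+R[0]*a+R[1]*b+[0,0,dz])-o)*5).round().tolist() for a,b in((.0175,.0075),(.0175,-.0075),(-.0175,.0075))])
robot.pause(.1);b=favg(robot,4)
for z in(.015,-.005):
    robot.move_linear(M(P,[0,-.205,z]),rate=.1);f=favg(robot,2)-b;print(z,f.round(1))
    if abs(f[2])>4: raise SystemExit("touch")
b=favg(robot,4);y=-.19;log=[]
robot.move_linear(M(P,[0,y,-.005]),rate=.1)
while y<-.1615:
    y+=.004;robot.move_linear(M(P,[0,y,-.005]),rate=.05);f0=fm(robot)-b;f=favg(robot,2)-b
    log.append((round(y*1e3,1),f0[1].round(1),*f.round(1)))
    if f[1]<-8 or abs(f[2])>6:break
for l in log:print(*l)
np.save("b.npy",b);print(robot.sense()["t"],y,robot.sense()["eef_pos"])
```

```text
0.03 [[235.0, 365.0], [214.0, 351.0], [282.0, 328.0]]
0.04 [[233.0, 351.0], [213.0, 338.0], [281.0, 315.0]]
0.05 [[232.0, 338.0], [211.0, 324.0], [280.0, 301.0]]
0.015 [ 0.2 -0.2  0.5]
-0.005 [-0.   0.   0.6]
-186.0 0.8 0.6 0.4 0.4
-182.0 -0.1 0.3 0.7 0.6
-178.0 -1.2 -0.5 -0.5 1.0
-174.0 -0.7 -1.2 -1.3 1.4
-170.0 -1.4 -0.8 -1.0 1.4
-166.0 -1.1 -1.0 -1.5 1.2
-162.0 -1.6 -0.5 -1.6 1.3
-158.0 -0.8 -0.9 -1.1 1.2
26.8 -0.15799999999999997 [ 0.58753787 -0.11926375 -0.00500615]
```

Contact came at -0.178 as expected, and the tube is moving, with small residual forces. Continuing under guard.

Run:
```python
from h import *
from station import robot
b=np.load("b.npy");y=-.158;log=[];st=.0012
while y<-.124:
    y+=st;robot.move_linear(M(P,[0,y,-.005]),rate=.04);f0=fm(robot)-b;f=favg(robot,2)-b
    log.append((round(y*1e3,1),f0[1].round(1),*f.round(1)))
    if f[1]<-2.8: st=.0006
    if min(f[1],f0[1])<-9 or abs(f[2])>8:break
for l in log:print(*l)
print(robot.sense()["t"],y)
```

```text
-156.8 -3.0 -0.1 -3.4 1.3
-156.2 -4.1 -0.0 -3.8 1.0
-155.6 -4.4 0.1 -5.1 0.6
-155.0 -3.7 -0.3 -3.5 0.5
-154.4 -4.2 0.2 -4.6 1.5
-153.8 -3.1 0.4 -3.2 0.5
-153.2 -3.5 0.3 -4.0 1.1
-152.6 -3.9 -0.2 -4.6 0.7
-152.0 -4.4 0.3 -4.4 1.2
-151.4 -3.9 1.1 -4.0 1.0
-150.8 -3.2 0.3 -4.9 0.7
-150.2 -3.8 0.8 -3.9 1.5
-149.6 -3.3 0.6 -3.6 1.4
-149.0 -4.2 -0.3 -4.4 1.5
-148.4 -4.8 0.8 -4.3 1.5
-147.8 -4.4 0.5 -4.6 1.4
-147.2 -4.4 0.9 -4.2 0.9
-146.6 -5.6 0.3 -5.1 2.3
-146.0 -5.0 0.3 -5.0 1.3
-145.4 -3.7 1.2 -5.1 1.0
-144.8 -5.5 0.3 -4.8 0.6
-144.2 -5.8 1.7 -6.1 1.5
-143.6 -6.6 0.4 -7.0 0.3
-143.0 -7.0 0.7 -8.2 -0.6
-142.4 -9.0 0.5 -8.6 -0.5
33.8833 -0.14240000000000025
```

Sliding friction is about 4.2 N. The seat was met near -0.1445 and the force is rising. I'll press a little further, to about 9 N on the ring, then retreat and go to the lever.

Run:
```python
from h import *
from station import robot
import cv2
b=np.load("b.npy");y=-.1424;log=[]
for i in range(4):
    y+=.0006;robot.move_linear(M(P,[0,y,-.005]),rate=.04);f=favg(robot,2)-b
    print(round(y*1e3,1),*f.round(1))
    if f[1]<-12.3:break
print(robot.sense()["t"])
robot.move_linear(M(P,[0,y-.02,-.005]),rate=.15)
robot.move_linear(M(P,[0,y-.02,.2]),rate=.35)
D=.045;q=quat(-np.pi/2);r=.078;ph=-.18
cx=.034+r*np.sin(ph)-.004*np.cos(ph);cz=.1125+r*np.cos(ph)+.004*np.sin(ph)
X=[cx-.0075-.015,.07,cz-D]
robot.move_to(M(P,[X[0]-.005,.07,.21]),q)
robot.move_linear(M(P,X),rate=.2)
s=robot.sense();e=np.array(s["eef_pos"]);print(s["t"],X,s["q"].round(2))
c=robot.camera("scene");np.savez("pics/scene4.npz",**c);o=proj(c,M(P,[0,.03,.1])).astype(int)-[75,65]
a=cv2.resize(c["image"][o[1]:o[1]+120,o[0]:o[0]+150],None,fx=5,fy=5,interpolation=cv2.INTER_CUBIC)
u=((proj(c,e+[0,0,D])-o)*5).astype(int);cv2.circle(a,tuple(map(int,u)),3,(0,0,255),-1);print(u,o)
cv2.imwrite("pics/s4.png",a)
```

```text
-141.8 0.9 -10.1 -1.1
-141.2 0.7 -11.0 -0.7
-140.6 0.8 -11.8 -0.7
-140.0 -0.2 -12.8 -0.9
35.0167
38.2083 [np.float64(-0.006399681498366769), 0.07, np.float64(0.14352368974377017)] [ 0.08 -0.08  1.77 -0.    1.45  1.31]
[461 231] [263 206]
```

View pics/s4.png

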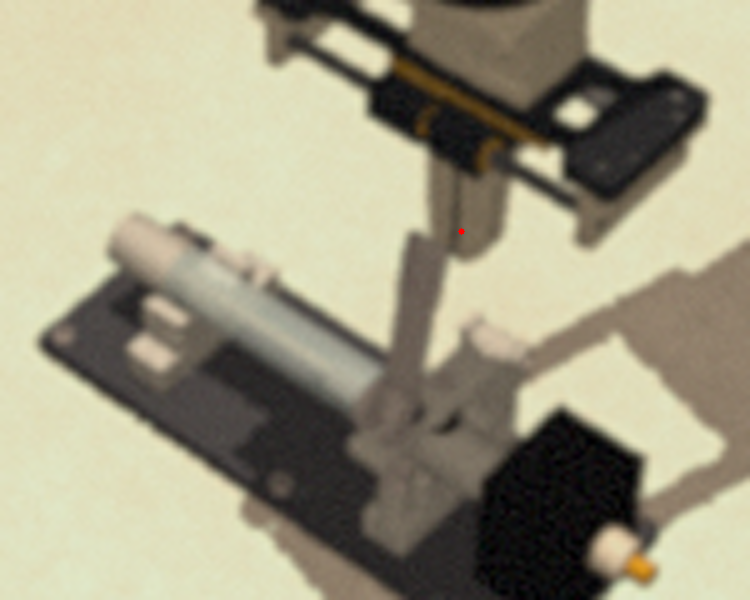

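The tube is now well inside the socket, at (480,460). The finger tip sits about 15 mm clear on the -x side of the lever top (425,237) and matches the corrected height. Next I'll swing the lever along its arc under guard.

Run:
```python
from h import *
from station import robot
D=.045;r=.078
def T(ph): return M(P,[.034+r*np.sin(ph)-.004*np.cos(ph)-.0075,.07,.1125+r*np.cos(ph)+.004*np.sin(ph)-D])
b=favg(robot,4);ph=-.24;log=[];ok=False
while ph<1.5:
    ph+=.1;robot.move_linear(T(ph),rate=.08);f=fm(robot)-b;log.append((round(ph+.18,2),*f.round(1)))
    if np.linalg.norm(f)>17: print("force stop");break
    if ph>1.3 and np.linalg.norm(f[[0,2]])<1.8: ok=True;break
for l in log:print(*l)
print(ok,robot.sense()["t"])
if ok:
    X=robot.sense()["eef_pos"];robot.move_linear(np.array(X)+[0,0,.1],rate=.2)
    robot.pause(.1);print(fm(robot)-b,robot.sense()["t"])
    import cv2
    for n in("scene","top"):
        c=robot.camera(n);u=proj(c,M(P,[0,.03,.07])).astype(int)
        cv2.imwrite(f"pics/{n}5.png",cv2.resize(c["image"][u[1]-65:u[1]+55,u[0]-80:u[0]+70],None,fx=5,fy=5,interpolation=cv2.INTER_CUBIC))
```

```text
0.04 -0.2 -1.0 0.6
0.14 -1.6 0.1 0.6
0.24 -3.2 -0.7 1.6
0.34 -3.6 0.1 2.8
0.44 -5.1 0.3 3.5
0.54 -5.4 0.5 4.7
0.64 -4.7 0.8 4.0
0.74 -5.2 0.7 3.7
0.84 -6.0 0.7 2.1
0.94 -4.4 0.1 2.5
1.04 -2.9 -1.7 1.8
1.14 -1.0 -0.7 1.8
1.24 0.2 -0.3 -0.8
1.34 -0.8 -0.5 -0.4
1.44 -0.4 -0.2 -1.0
1.54 0.1 0.4 -0.3
True 42.45
[ 0.16935204 -0.95743889  0.0250201 ] 43.1917
```

View pics/scene5.png

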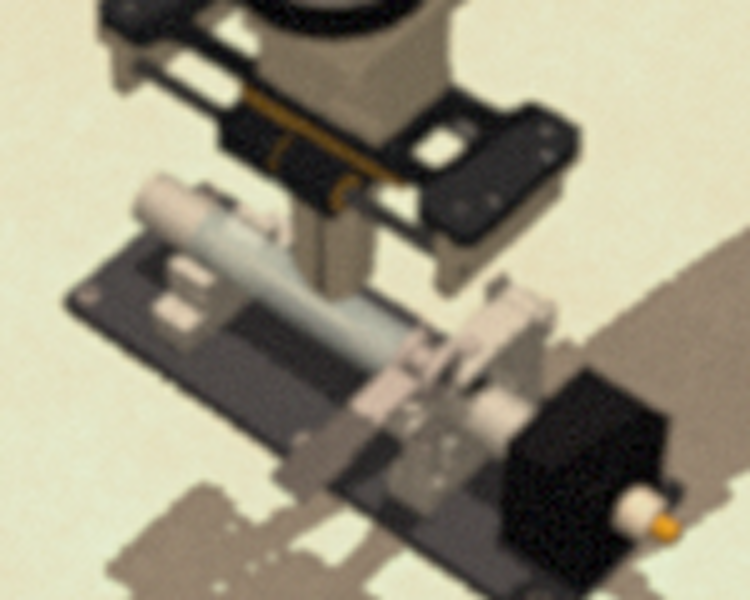

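Run:
```python
from h import *
c=dict(np.load("pics/scene4.npz"));o=proj(c,M(P,[0,.03,.07])).astype(int)-[80,65]
for ph in(1.22,1.4,1.57):print(ph,((proj(c,M(P,[.034+.095*np.sin(ph),.07,.1125+.095*np.cos(ph)]))-o)*5).round())
for y in(-.1365,-.1325,-.129):print(y,((proj(c,M(P,[0,y,.067]))-o)*5).round())
```

```text
1.22 [294. 429.]
1.4 [288. 459.]
1.57 [286. 484.]
-0.1365 [149. 169.]
-0.1325 [154. 172.]
-0.129 [159. 176.]
```

View pics/top5.png

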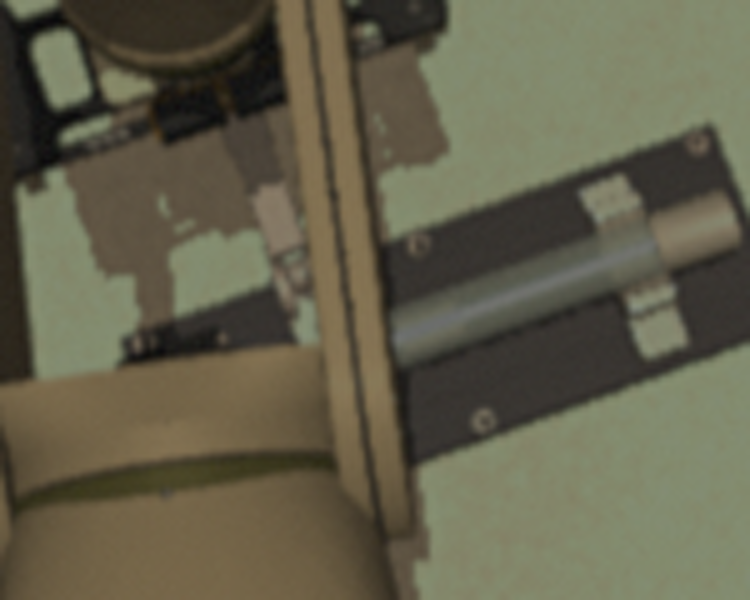

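The lever's end is at about (285–300,485), which matches the home prediction (286,484) rather than centre (294,429). The tube's rear is at about (155,175), which matches where it was pushed home (154,172). The gripper is clear, so I'm handing in.

```bash
python3 -c "
from station import robot
print(robot.sense()['t'],robot.sense()['force']);robot.finish_job()"
```

```text
43.2917 [ 0.30145727  0.10346385 -0.91060095]
the job is handed in; nothing more can be done
```

I pushed the tube home in the socket, flipped the cam lever over centre so it dropped closed, and handed the job in at 43.3 s. The robot was clear of everything at hand-in.

- **Tube:** it slid at about 4 N. I stopped at a total push of 12.8 N, leaving roughly 8–9 N on the seat by estimate, well under the 20 N limit. After clamping, the rear end is within a couple of millimetres of where I left it.
- **Lever:** it resisted with up to about 7 N. The force fell to zero past centre, and in the last picture the lever lies level, matching its home position rather than the centre position.
- **What went wrong:** the first push passed over the tube without touching it, because the shut finger tips sit about 45 mm higher than the reported TCP. I found this from the pictures, corrected for it and repeated the push; nothing was disturbed, but it used about 16 s.
- **Not checked directly:** the seat and the clamp pad cannot be seen. Seating rests on the force rise and the rear-end position; clamping rests on the lever position alone. I did not re-inspect the goggles, post and screwdriver, but the arm never worked near them.

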